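# Rock a stuck strip block out of a dry-block heater with its lifting hook

### The job

The aluminium strip block in the dry-block heater is stuck tight in its well and still hot, so handle it only with the lifting hook: take the hook by its grip out of its stand and pass the hook's foot through the lifting eye on top of the block. Rock the block gently from side to side several times (towards the heater's left and right), easing it up a little with each swing until it comes free; do not yank it straight out. Then lift it just clear, a few centimetres above the well's rim. Finish holding it there: the block hanging still on the hook right above its well, touching nothing else, the hook still gripped and nothing put down; leave the vials in their rack, the bottle, the timer and the marker undisturbed.

Things in the scene. Friction and masses are not known exactly. Their poses are not given: they have to be found in the camera images.
- heater: dry-block heater, fixed, white case, grey sloping control panel (dark display, small knob) at its front; 176 (x) x 104 (y) x 66 mm. Origin: centre of its underside; x from the panel to the back, y to its left, z up. Its well is 110 (x) x 42 (y) mm, 36 mm deep (floor 30 mm above the desk), its centre at x = 22 mm
- well_rim (a point): centre of the well's opening, 66 mm above the desk; axes as the heater's. 6 mm below the rim a 60 mm sprung brass bar in each long side grips the block, about 33 N each: friction holds it against a straight pull of 35 to 45 N, but rocking it sideways while easing it up walks it out with under 20 N
- block: aluminium strip block 106 (x) x 36 (y) x 44 mm, four 17 mm vial holes in a row, steel lifting eye in the middle, 0.3 kg. Origin: centre of its underside; axes as the heater's. It starts on the well's floor, its top 8 mm above the rim. Its upper 29 mm are 36 mm wide, its foot 27 mm: risen 16 to 20 mm it is past the bars and loose
- eye (a point): centre of the lifting eye, 92 mm above the block's underside (122 mm above the desk at the start): upright dark steel ring, opening 14 mm, outside 26 mm, of 6 mm bar, on a 7 mm stem; its hole runs along the block's x. Hook swings of 16 mm to each side here (play in the ring included), 2 to 3 mm higher each time, walk the block out
- stand: aluminium hook stand, fixed, 62 x 46 x 46 mm high on an 84 x 66 mm dark base plate. Origin: centre of its underside; a 39 x 13 mm slot in its top runs along x. The hook hangs in the slot, flange on the top (46 mm above the desk), and lifts straight out (45 mm to be clear)
- hook: lifting hook, 80 g: flat black grip with a red band, 34 (x) x 18 (y) x 42 mm, on a 40 x 26 x 4 mm flange; under it an 8 mm shank and a 6 mm round foot. Origin: centre of the flange's underside, z up; foot centreline from (0, 0, -36) to (26, 0, -32) mm. Starts upright in the stand at x = -12.5 mm on its slot, axes as the stand's. Grip across y, from above
- hook_grip (a point): grip point on the hook, 27 mm above its origin, in the middle of the grip
- hook_tip (a point): end of the foot's centreline (the round end reaches 3 mm farther), at (26, 0, -32) mm from the hook's origin; axes as the hook's
- vial_rack: wooden vial rack 62 x 160 x 42 mm behind the heater, bystander; origin under its centre
- vial_1: small vial with a blue cap, 18 mm wide, 50 mm tall, standing in the rack, bystander; origin under its centre
- vial_3: small vial with a red cap, 18 x 50 mm, standing in the rack, bystander; origin under its centre
- vial_4: small vial with a white cap, 18 x 50 mm, standing in the rack, bystander; origin under its centre
- stain_bottle: brown dropper bottle, 33 mm wide, 88 mm tall, standing on the desk, bystander; origin under its centre
- timer: white count-down timer 66 x 64 x 16 mm lying on the desk, bystander; origin under its centre
- marker: red and white marker pen, 135 mm long along its y, 17 mm thick, lying on the desk, bystander; origin under its centre
- microscope: black microscope, fixed on the desk to the left of the heater, about 150 (x) x 210 (y) mm in plan and 0.39 m tall, bystander: swing the arm over or round it; origin under its middle
Things that resemble listed ones, but are neither listed nor needed, are in the scene too. Leave any orange look-alike of the stand alone.

How it is judged:
By the outcome, as a careful person would: the job done as asked, in the order asked, and still so for the second after the job is handed in, while the arm keeps its last pose, push and grip.
It also fails if it takes over 61 s, if anything falls off the work surface, if the arm or the gripper's body presses on something with over 40 N, if the wrist force passes 120 N, or if a joint passes its speed limit or range.

### The arm

A 7-joint arm with a two-finger parallel gripper is mounted at the origin on a cart in front of the work surface, level with it; the furniture and walls round the work are solid. World frame = base frame: x ahead of the robot, y to its left, z up, the work surface at z = 0. Lengths are in m, angles in rad, forces in N, time in s.
With the tool pointing down it reaches from about 0.425 to 0.925 m from the base axis. Payload 6.8 kg.
Tool frame: the origin (TCP) lies midway between the tips of the shut fingers; the grasp point (between the pads) lies 19 mm behind it; z points along the fingers, y is the line along which they close (so a half turn about z gives the same grasp; the last joint's range is limited). The gripper opens to 85 mm and grips with 20 to 120 N. Pads are 22 mm wide; open, the fingers measure 114 mm over their backs; the gripper's body (76 mm by 85 mm) begins 54 mm behind the grasp point. The pads swing forward as they close: fully open they stand 13 mm farther back than shut.
Start: joints at [1.116, 0.477, 0.022, 1.555, -0.011, 1.109, -0.083], TCP at [0.229, -0.635, 0.231] pointing down, gripper open.
Joint ranges: [-2.96, 2.96], [-0.34, 2.1], [-1.41, 1.46], [0.24, 2.44], [-1.37, 4.51], [0.17, 1.92], [-2.96, 2.96]. Speed limits (rad/s): [2.39, 2.39, 3.14, 3.14, 3.14, 3.14, 3.14].

### API

Orientations are given as a rotation vector (axis times angle).
In Python, from bench import status, vision, r gives the robot as it stands. The module is installed in compiled form; this text tells all that it offers.
- The arm moves only by the shell command python3 -m handwheel 'ROWS' [OPENING] [FORCE]. ROWS is JSON, a list of rows, each an object with "dp": the shift along the tool's x, y, z in m, a list of three; "delta_rot": the turn, a rotation vector about the tool's x, y, z in rad, a list of three. In form: [{"dp": [x, y, z], "delta_rot": [rx, ry, rz]}, ...]. A call has 1 to 12 rows; each row is the pose to reach, as a shift and turn from the pose commanded when the call began, along the tool's axes at that moment; what a row does not reach only later rows make up. A row lasts 1/8 s, in which the tool goes at most 62.5 mm and 10.7 degrees, less where a joint would pass 70% of its speed; a pose out of reach is approached as far as the arm can. A call with a gripper value outside its range is refused whole. OPENING is the opening, from 0 (shut) to 1 (fully open), set as the call begins (- or left out, the last holds). The fingers move at their own pace and stop on an object; FORCE is the grip in N (left out, the last holds). Time passes only in rows, so rows that repeat a pose let the fingers close. It gives the time, the measured TCP pose, the force, the opening and the grip force at its end, in the units of the state.
- status.get_obs(): the state, without advancing time (a new reading comes with each control period).
- vision.grab_frame(name): name is "scene" or "top" or "wrist"; returns a dict with "img" (480x640x3 uint8, blue, green, red), "fovy" (degrees; the focal length in pixels is half the picture's height over the tangent of half this angle, whatever the lens; pixels are square), "cx", "cy" (the principal point, pixels), "world_from_camera" (4x4, takes a point from camera to world coordinates). Camera axes: x right, y up, looking along -z (the intrinsics and any distortion apply to the point x, -y, -z); pixel columns grow to the right and rows downward; lengths in m; the calibration is good to about 2 mm. A picture is of the moment at which its call begins. There is no depth.
- r.hand_in(): hands the job in; it is judged then, once.
The state is a dict: "clock": time; "joints": joint angles; "qvel": joint speeds; "tau": joint torques, N m; "tcp_pos": TCP position; "orientation": TCP orientation; "contact_force": force on the tool from outside, world axes, zero at the start; "moment": the same for the moment, N m; "grip_width": finger opening in m; "gripper_force": force on a finger pad.
Only numpy, scipy, OpenCV 4.12 (cv2) and the standard library are available. Lean on these libraries where they do the work, as an engineer would, in place of code of your own. Each camera call takes 0.05 s, during which the arm holds its last target. There are 200 camera calls.

## Working session

There is one attempt and no reset: what is moved stays moved. The work goes in short steps, Python scripts to look and compute and a shell command to move; the robot and the scene stay as the last step left them, time stands still between calls to the robot, and variables do not carry over. Pictures are saved under pics/ and viewed, at most 10 in all, crops included, and the job is handed in when it is done.

```bash
mkdir -p pics
cat > h.py <<'E'
import numpy as np, cv2
from bench import status, vision, r
def grab(n):
    f=vision.grab_frame(n); return f
def ray(f,u,v):
    h=f["img"].shape[0]; F=h/2/np.tan(np.radians(f["fovy"])/2)
    T=np.array(f["world_from_camera"]); d=np.array([(u-f["cx"])/F,-(v-f["cy"])/F,-1.])
    return T[:3,3],T[:3,:3]@d
def onz(f,u,v,z):
    o,d=ray(f,u,v); return o+d*(z-o[2])/d[2]
def proj(f,p):
    h=f["img"].shape[0]; F=h/2/np.tan(np.radians(f["fovy"])/2)
    T=np.array(f["world_from_camera"]); c=T[:3,:3].T@(np.array(p)-T[:3,3])
    return np.array([f["cx"]+F*c[0]/-c[2], f["cy"]-F*c[1]/-c[2]])
E
python3 - <<'E'
from h import *
import pickle
for n in("scene","top"):
    f=grab(n); cv2.imwrite(f"pics/{n}0.png",f["img"]); pickle.dump(f,open(n+"0.pkl","wb"))
    print(n,{k:v for k,v in f.items() if k!="img"})
print(status.get_obs())
E
```

```text
scene {'fovy': 52.46255327140704, 'cx': 321.10172588157565, 'cy': 246.64045090748542, 'world_from_camera': array([[ 0.54187144,  0.49354114, -0.68028853, -0.12487135],
       [-0.84045462,  0.32144637, -0.43624336, -0.54590391],
       [ 0.00337224,  0.80813945,  0.58898154,  0.67444281],
       [ 0.        ,  0.        ,  0.        ,  1.        ]])}
top {'fovy': 55.40520516814343, 'cx': 322.1364537406943, 'cy': 240.85748278923674, 'world_from_camera': array([[-0.01654548,  0.98802606, -0.15339736,  0.38076155],
       [-0.99980107, -0.01463949,  0.01354642, -0.10162097],
       [ 0.01113856,  0.15359098,  0.98807173,  1.23481525],
       [ 0.        ,  0.        ,  0.        ,  1.        ]])}
{'clock': 0.1, 'joints': array([ 1.115923  ,  0.47772619,  0.02235336,  1.55632956, -0.01150634,
        1.10933296, -0.08310482]), 'qvel': array([-0.001279  , -0.00210348, -0.00085888, -0.00239288, -0.00103837,
       -0.0006953 , -0.00165013]), 'tau': array([ 4.28097017e-03, -5.97759211e+01,  1.61355726e+00, -2.81956083e+01,
        1.28511313e-02,  4.96555207e-03,  2.84884931e-05]), 'tcp_pos': array([ 0.22921254, -0.63432329,  0.23042701]), 'orientation': array([-3.09289384e+00, -5.41710816e-01,  6.37395363e-04]), 'contact_force': array([-0.73220146, -0.56632413,  0.12033376]), 'moment': array([ 0.04106776, -0.02304874, -0.0001515 ]), 'gripper_force': 0.0, 'grip_width': 0.08537036998165742}
```

View pics/top0.png

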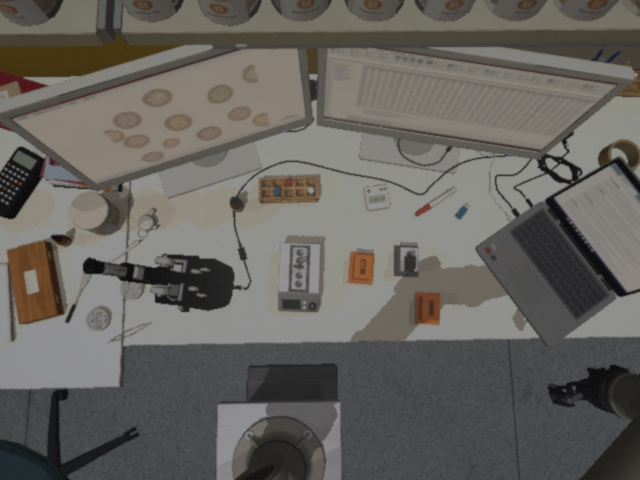

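View pics/scene0.png

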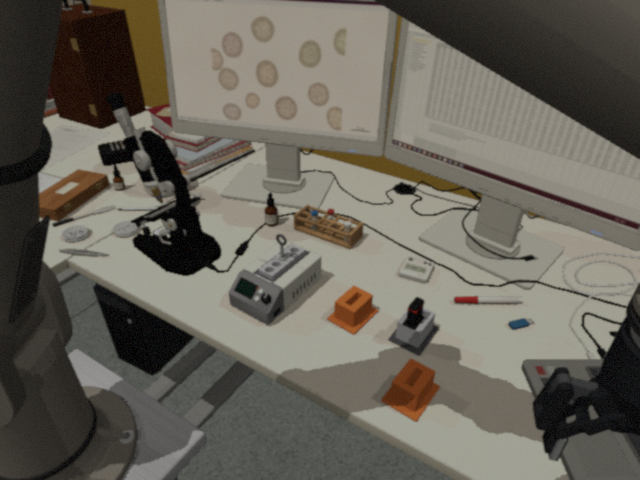

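The top view shows the heater at about (301,274). The stand candidates are the grey aluminium one holding the black and red hook at (406,259), and two orange blocks at (361,267) and (428,308). The grey one fits the description, since it is aluminium and holds a hook with a red band. I'll confirm it in one enlarged crop.

Run:
```python
from h import *
import pickle
t=pickle.load(open("top0.pkl","rb"));s=pickle.load(open("scene0.pkl","rb"))
a=cv2.resize(t["img"][225:325,270:450],None,fx=4.4,fy=4.4,interpolation=cv2.INTER_CUBIC)[:, :792]
b=cv2.resize(s["img"][225:360,225:445],None,fx=3.6,fy=3.6,interpolation=cv2.INTER_CUBIC)
c=np.zeros((600,800,3),np.uint8)
a=cv2.resize(t["img"][230:320,270:440],None,fx=3.3,fy=3.3,interpolation=cv2.INTER_CUBIC)
b=cv2.resize(s["img"][230:355,225:445],None,fx=2.4,fy=2.4,interpolation=cv2.INTER_CUBIC)
c[:297,:561]=a; c[300:600,:528]=b
cv2.imwrite("pics/crop0.png",c)
for n,u,v,z in(("heater",301,274,.06),("eye",298,253,.122),("stand",406,259,.046),("or1",361,267,.04),("or2",428,308,.04)):
    print(n,onz(t,u,v,z).round(3))
for n,u,v,z in(("eye",282,241,.122),("hooktop",416,303,.092)):
    print(n,onz(s,u,v,z).round(3))
```

```text
heater [ 0.478 -0.062  0.06 ]
eye [ 0.524 -0.057  0.122]
stand [ 0.514 -0.337  0.046]
or1 [ 0.495 -0.219  0.04 ]
or2 [ 0.386 -0.39   0.04 ]
eye [ 0.487 -0.062  0.122]
hooktop [ 0.498 -0.345  0.092]
```

View pics/crop0.png

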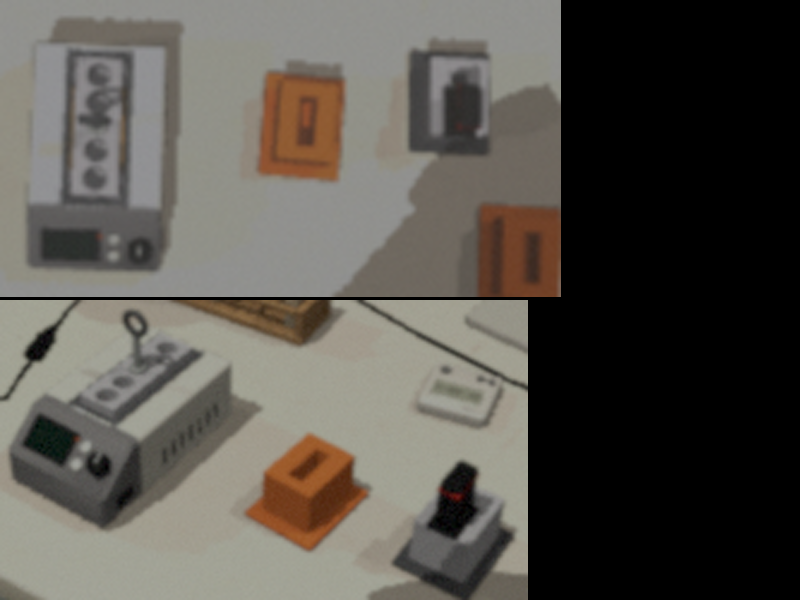

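The crop confirms it: the grey stand with the black and red hook is at crop (455,100), and its grip is on the robot side, so the foot points away from the robot. The two orange ones are empty look-alikes. Next I'll work out a move to a spot above the stand for a wrist view.

```bash
cat >> h.py <<'E'
from scipy.spatial.transform import Rotation as R
def plan(p,yaw,base=None):
    """dp, delta_rot in tool axes to reach TCP p with tool x at world yaw, pointing down"""
    o=status.get_obs(); R0=R.from_rotvec(o["orientation"]); 
    Rt=R.from_matrix(np.array([[np.cos(yaw),np.sin(yaw),0],[np.sin(yaw),-np.cos(yaw),0],[0,0,-1]]))
    print("dp",R0.inv().apply(np.array(p)-o["tcp_pos"]).round(4),"rot",(R0.inv()*Rt).as_rotvec().round(4), "t",o["clock"])
def st():
    o=status.get_obs(); M=R.from_rotvec(o["orientation"]).as_matrix()
    print("t",round(o["clock"],2),"tcp",o["tcp_pos"].round(4),"yaw",np.arctan2(M[1,0],M[0,0]).round(4),"z",M[:,2].round(3),"F",o["contact_force"].round(1),"w",round(o["grip_width"],4),"gf",round(o["gripper_force"],1))
    return o
E
python3 - <<'E'
from h import *
plan([.44,-.34,.32],0); o=st()
f=grab("wrist"); T=f["world_from_camera"]; M=R.from_rotvec(o["orientation"]).as_matrix()
print((M.T@(T[:3,3]-o["tcp_pos"])).round(3)); print((M.T@T[:3,:3]).round(3),f["fovy"])
E
```

```text
dp [ 0.2983 -0.2053 -0.0893] rot [-0.0016  0.0004  0.3468] t 0.1
t 0.1 tcp [ 0.2292 -0.6343  0.2304] yaw 0.3468 z [-0.001  0.002 -1.   ] F [-0.7 -0.6  0.1] w 0.0854 gf 0.0
[ 0.082  0.    -0.143]
[[ 0.001  0.948  0.319]
 [ 1.    -0.001  0.001]
 [ 0.002  0.319 -0.948]] 71.87777863573285
```

Run:
```python
from h import *
plan([.50,-.24,.28],0)
```

```text
dp [ 0.3887 -0.279  -0.0491] rot [-0.0013  0.0004  0.3468] t 0.15
```

```bash
python3 -m handwheel '[{"dp":[0.04,-0.03,-0.05],"delta_rot":[0,0,0.04]},{"dp":[0.09,-0.06,-0.05],"delta_rot":[0,0,0.08]},{"dp":[0.14,-0.10,-0.05],"delta_rot":[0,0,0.12]},{"dp":[0.19,-0.135,-0.05],"delta_rot":[0,0,0.16]},{"dp":[0.24,-0.17,-0.05],"delta_rot":[0,0,0.21]},{"dp":[0.29,-0.205,-0.05],"delta_rot":[0,0,0.25]},{"dp":[0.34,-0.24,-0.05],"delta_rot":[0,0,0.30]},{"dp":[0.389,-0.279,-0.049],"delta_rot":[0,0,0.347]},{"dp":[0.389,-0.279,-0.049],"delta_rot":[0,0,0.347]},{"dp":[0.389,-0.279,-0.049],"delta_rot":[0,0,0.347]}]' 1
python3 - <<'E'
from h import *
import pickle
st()
f=grab("wrist"); cv2.imwrite("pics/w1.png",f["img"]); pickle.dump(f,open("w1.pkl","wb"))
E
```

```text
clock: 1.4
tcp_pos: [0.5001, -0.2405, 0.28]
orientation: [3.141, 0.001, -0.001]
contact_force: [0.6, -1.6, 0.4]
grip_width: 0.0855
gripper_force: 0.0
t 1.4 tcp [ 0.5001 -0.2405  0.28  ] yaw 0.0003 z [-0.001 -0.    -1.   ] F [ 0.6 -1.6  0.4] w 0.0855 gf 0.0
```

View pics/w1.png

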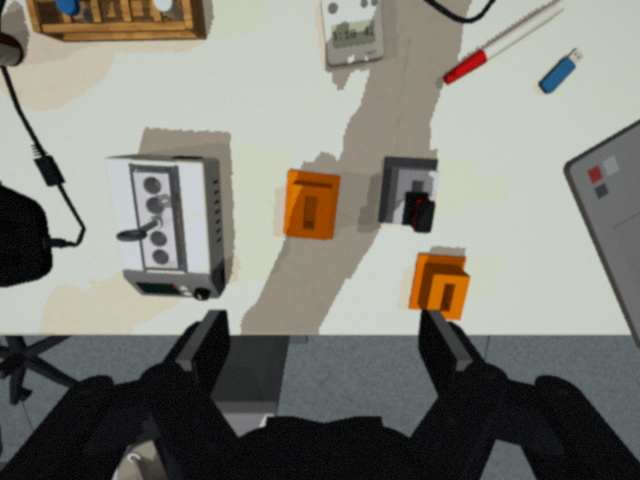

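The wrist view shows the heater at (165,225) with its ring's eye near (130,236). The grey stand is at (408,192) with the hook's grip at (420,212), and there are orange look-alikes at (312,205) and (438,285). Next I'll measure the stand's yaw and position.

Run:
```python
from h import *
import pickle
f=pickle.load(open("w1.pkl","rb")); im=f["img"]; g=im.max(2).astype(int)
# local crop printing of stand: grey levels
roi=im[150:238,372:446]
cv2.imwrite("pics/stand_crop.png",cv2.resize(roi,None,fx=6,fy=6,interpolation=cv2.INTER_CUBIC))
print(proj(f,[.5,-.34,.046]))
```

```text
[409.40847305 208.25027031]
```

View pics/stand_crop.png

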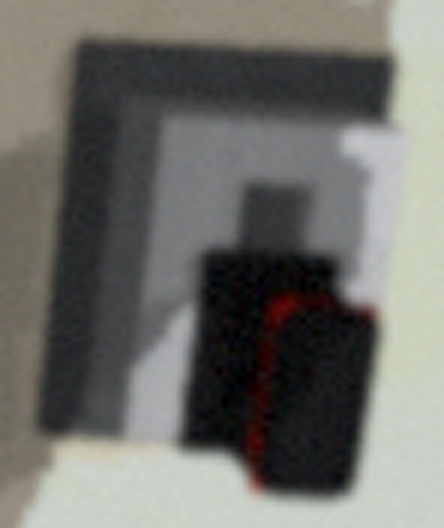

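Run:
```python
from h import *
import pickle
f=pickle.load(open("w1.pkl","rb"))
W=lambda x,y,z: onz(f,372-.5+x/6,150-.5+y/6,z)[:2]
def show(n,P): 
    print(n,[p.round(4).tolist() for p in P])
bp=[W(80,42,.005),W(392,58,.005),W(40,430,.005)]; show("base TL TR BL",bp)
print("base ctr",(bp[1]+bp[2])/2,"yaw",np.arctan2(*(bp[0]-bp[2])[::-1]),np.linalg.norm(bp[0]-bp[2]),np.linalg.norm(bp[0]-bp[1]))
tp=[W(160,110,.046),W(405,125,.046)]; show("top",tp); print(np.linalg.norm(tp[0]-tp[1]), np.arctan2(*(tp[0]-tp[1])[::-1])-np.pi/2)
fl=[W(205,250,.05),W(335,255,.05),W(183,447,.05)]; print("flange ctr",(fl[1]+fl[2])/2,np.linalg.norm(fl[0]-fl[1]),np.linalg.norm(fl[0]-fl[2]),"yaw",np.arctan2(*(fl[0]-fl[2])[::-1]))
gr=[W(278,303,.088),W(378,310,.088),W(352,493,.088),W(250,488,.088)]; print("grip ctr",np.mean(gr,0),np.linalg.norm(gr[0]-gr[1]),np.linalg.norm(gr[1]-gr[2]),"yaw",np.arctan2(*(gr[1]-gr[2])[::-1]))
```

```text
base TL TR BL [[0.5554, -0.3153], [0.5523, -0.3792], [0.4739, -0.3116]]
base ctr [ 0.51310946 -0.34538872] yaw -0.04587600080246834 0.08156200217717156 0.06398876989940885
top [[0.5458, -0.3236], [0.5431, -0.3694]]
0.04588972218449028 -0.05818317989939481
flange ctr [ 0.50087711 -0.34474807] 0.02454094356275256 0.03828077995301426 yaw -0.030848470251061265
grip ctr [ 0.50082796 -0.34469185] 0.017194469359495465 0.032500886556184806 yaw -0.03194236933696143
```

Run:
```python
from h import *
plan([.501,-.344,.057],-.04)
```

```text
dp [0.0016 0.1025 0.2231] rot [0.0005 0.0008 0.0384] t 1.45
```

```bash
python3 -m handwheel '[{"dp":[0.0015,0.05,0.02],"delta_rot":[0,0,0.04]},{"dp":[0.0015,0.1025,0.05],"delta_rot":[0,0,0.04]},{"dp":[0.0015,0.1025,0.10],"delta_rot":[0,0,0.04]},{"dp":[0.0015,0.1025,0.13],"delta_rot":[0,0,0.04]},{"dp":[0.0015,0.1025,0.16],"delta_rot":[0,0,0.04]},{"dp":[0.0015,0.1025,0.19],"delta_rot":[0,0,0.04]},{"dp":[0.0015,0.1025,0.21],"delta_rot":[0,0,0.04]},{"dp":[0.0015,0.1025,0.223],"delta_rot":[0,0,0.04]},{"dp":[0.0015,0.1025,0.223],"delta_rot":[0,0,0.04]},{"dp":[0.0015,0.1025,0.223],"delta_rot":[0,0,0.04]}]' 1
python3 - <<'E'
from h import *
import pickle
st()
f=grab("wrist"); cv2.imwrite("pics/w2.png",f["img"]); pickle.dump(f,open("w2.pkl","wb"))
E
```

```text
clock: 2.7
tcp_pos: [0.5026, -0.3433, 0.0582]
orientation: [3.14, -0.064, 0.002]
contact_force: [0.2, -0.5, -0.2]
grip_width: 0.0857
gripper_force: 0.0
t 2.7 tcp [ 0.5026 -0.3433  0.0582] yaw -0.0404 z [ 0.001 -0.001 -1.   ] F [ 0.2 -0.5 -0.2] w 0.0857 gf 0.0
```

View pics/w2.png

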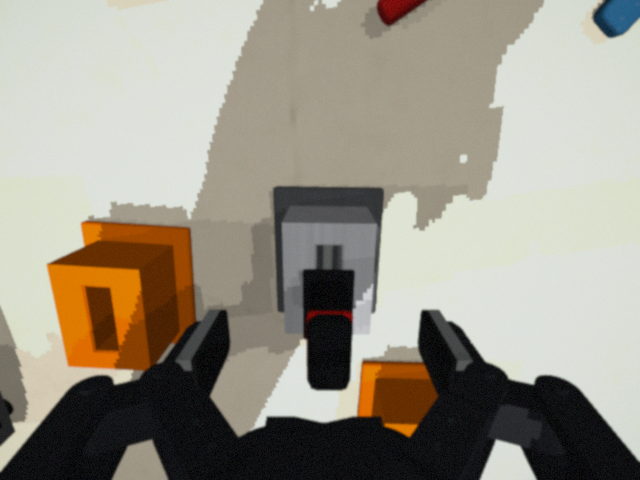

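Fingers straddle the grip, which is centred at u≈328 against a finger midpoint of 324, and the stand plate is square in the picture. I'll close the gripper now.

```bash
python3 -m handwheel '[{"dp":[0,0,0],"delta_rot":[0,0,0]},{"dp":[0,0,0],"delta_rot":[0,0,0]},{"dp":[0,0,0],"delta_rot":[0,0,0]},{"dp":[0,0,0],"delta_rot":[0,0,0]},{"dp":[0,0,0],"delta_rot":[0,0,0]},{"dp":[0,0,0],"delta_rot":[0,0,0]},{"dp":[0,0,0],"delta_rot":[0,0,0]},{"dp":[0,0,0],"delta_rot":[0,0,0]}]' 0 110
python3 - <<'E'
from h import *
st()
E
```

```text
clock: 3.75
tcp_pos: [0.5022, -0.3429, 0.0576]
orientation: [3.141, -0.063, 0.001]
contact_force: [-0.5, 1.0, 5.6]
grip_width: 0.0167
gripper_force: 107.8
t 3.75 tcp [ 0.5022 -0.3429  0.0576] yaw -0.0403 z [ 0.001 -0.    -1.   ] F [-0.5  1.   5.6] w 0.0167 gf 107.8
```

```bash
python3 -m handwheel '[{"dp":[0,0,-0.01],"delta_rot":[0,0,0]},{"dp":[0,0,-0.025],"delta_rot":[0,0,0]},{"dp":[0,0,-0.045],"delta_rot":[0,0,0]},{"dp":[0,0,-0.07],"delta_rot":[0,0,0]},{"dp":[0,0,-0.10],"delta_rot":[0,0,0]},{"dp":[0,0,-0.14],"delta_rot":[0,0,0]},{"dp":[-0.03,-0.04,-0.162],"delta_rot":[0,0,0]},{"dp":[-0.06,-0.09,-0.162],"delta_rot":[0,0,0]},{"dp":[-0.08,-0.14,-0.162],"delta_rot":[0,0,0]},{"dp":[-0.08,-0.19,-0.162],"delta_rot":[0,0,0]},{"dp":[-0.08,-0.19,-0.162],"delta_rot":[0,0,0]},{"dp":[-0.08,-0.19,-0.162],"delta_rot":[0,0,0]}]'
python3 - <<'E'
from h import *
import pickle
st()
f=grab("wrist"); cv2.imwrite("pics/w3.png",f["img"]); pickle.dump(f,open("w3.pkl","wb"))
E
```

```text
clock: 5.25
tcp_pos: [0.4297, -0.1499, 0.22]
orientation: [3.14, -0.063, 0.001]
contact_force: [0.2, 0.4, -1.1]
grip_width: 0.0168
gripper_force: 107.8
t 5.25 tcp [ 0.4297 -0.1499  0.22  ] yaw -0.0399 z [ 0.001 -0.001 -1.   ] F [ 0.2  0.4 -1.1] w 0.0168 gf 107.8
```

View pics/w3.png

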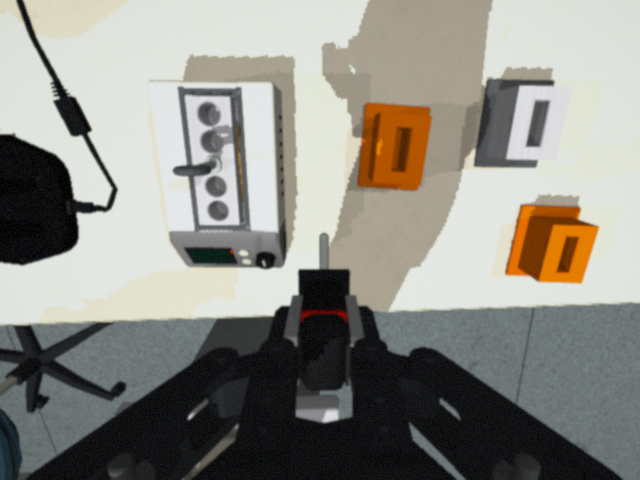

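The hook is held upright in the gripper with its tip at (324,236). The block's holes are at (209,113), (211,140), (217,186) and (219,210), and the ring is at (192,170). Refining these numerically:

Run:
```python
from h import *
import pickle
f=pickle.load(open("w3.pkl","rb")); im=f["img"]; g=cv2.cvtColor(im,cv2.COLOR_BGR2GRAY)
m=(g<120).astype(np.uint8)
P=[]
for u,v in((209,113),(211,140),(217,186),(219,210)):
    w=g[v-13:v+14,u-13:u+14]; 
    n,l,s,c=cv2.connectedComponentsWithStats((w<135).astype(np.uint8))
    k=l[13,13]; p=c[k]+[u-13,v-13]; P.append(onz(f,*p,.074)[:2]); print(p.round(1),s[k],P[-1].round(4))
P=np.array(P); print("mean",P.mean(0),"gaps",np.linalg.norm(np.diff(P,axis=0),axis=1),"yaw",np.arctan2(*(P[0]-P[3])[::-1]))
# white top face edges by threshold: rows profile
for v in(100,160,220):
    r_=g[v].astype(int); print(v,[u for u in range(135,300) if abs(r_[u+1]-r_[u-1])>25])
for n in(150,):
    print(g[155:186,165:235:3])
for u in (160,190,260): print(u,[v for v in range(60,280) if abs(int(g[v+1,u])-int(g[v-1,u]))>25])
# tip
print("tip", [ (v,[u for u in range(300,350) if abs(int(g[v,u+1])-int(g[v,u-1]))>25]) for v in (232,236,240,250,260)])
o=st()
T=np.array([np.cos(-.04),np.sin(-.04),0]); hk=o["tcp_pos"]+[-.001,0,-.0116]; print("pred tip",proj(f,hk+T*.029+[0,0,-.032]))
```

```text
[208.2 113.8] [  2   3  22  23 373] [ 0.5306 -0.0601]
[211.9 141.3] [  3   2  24  25 407] [ 0.5092 -0.06  ]
[215.4 185.9] [  2   3  20  20 310] [ 0.4723 -0.0576]
[217.7 210.2] [  2   4  20  19 292] [ 0.4507 -0.0565]
mean [ 0.49070211 -0.05852848] gaps [0.02139492 0.03701481 0.02154208] yaw -0.04494151247300349
100 [178, 179, 180, 183, 184, 185, 186, 228, 229, 230, 231, 240, 241, 242, 243, 271, 272, 273, 274, 275, 281, 282, 294, 295, 296]
160 [185, 186, 187, 188, 190, 191, 192, 193, 208, 209, 210, 215, 216, 218, 220, 221, 222, 233, 234, 235, 236, 238, 244, 245, 246, 247, 273, 274, 275, 276, 277, 282, 283, 284, 294, 295]
220 [192, 193, 194, 195, 197, 198, 199, 200, 213, 214, 215, 222, 223, 224, 238, 239, 240, 243, 248, 249, 250, 251, 276, 277, 278, 279, 285, 286, 293, 294]
[[230 230 230 229 232 231 230 133  98 199 219 218 220 223 212 168 130 129
  139 210 219 221 221 150]
 [230 231 231 231 230 231 231 141  96 199 220 220 219 223 192 159 119 121
  137 211 219 219 222 152]
 [230 231 228 230 230 231 231 156  97 195 220 219 221 222 188 157 119 119
  132 213 219 219 221 155]
 [230 231 230 2
[... 2667 characters left out ...]
8  85  81  83 116
  108 105 141 221 222 224]
 [231 228 225 226 227 226 227 227 162  89 181 209 225 187  86  82  82 114
  108 104 131 219 221 224]]
160 [79]
190 [81, 82, 83, 87, 88, 89, 93, 94, 95, 96, 164, 169, 230, 231, 232, 246, 247, 248, 256, 257, 258, 259, 265, 266, 267, 268]
260 [81, 82, 83, 230, 231, 232, 251, 252, 253, 265, 266, 267, 268, 269]
tip [(232, [322, 334, 335, 336]), (236, [318, 319, 320, 327, 328, 329, 333, 334, 335]), (240, [318, 319, 320, 327, 328, 329, 331, 332, 333]), (250, [318, 319, 320, 328, 329]), (260, [318, 319, 320, 328, 329])]
t 5.3 tcp [ 0.4297 -0.1505  0.2197] yaw -0.0413 z [ 0. -0. -1.] F [ 0.4 -0.1 -0.1] w 0.0165 gf 107.8
pred tip [324.26026594 230.53047673]
```

Run:
```python
from h import *
import pickle
f=pickle.load(open("w3.pkl","rb")); print("ring proj",proj(f,[.4907,-.0585,.122]),proj(f,[.4907,-.0585,.135]),proj(f,[.4907,-.0455,.122]),proj(f,[.4907,-.0715,.122]))
plan([.4487,-.0566,.167],-.043)
```

```text
ring proj [192.16680312 169.96999296] [184.93448471 171.95389395] [174.10628773 170.69033465] [210.25365334 169.24860091]
dp [ 0.0151 -0.0947  0.0527] rot [ 0.0004 -0.0005  0.0017] t 5.3
```

```bash
python3 -m handwheel '[{"dp":[0.007,-0.045,0],"delta_rot":[0,0,0]},{"dp":[0.015,-0.0947,0],"delta_rot":[0,0,0]},{"dp":[0.015,-0.0947,0.025],"delta_rot":[0,0,0]},{"dp":[0.015,-0.0947,0.053],"delta_rot":[0,0,0]},{"dp":[0.015,-0.0947,0.053],"delta_rot":[0,0,0]},{"dp":[0.015,-0.0947,0.053],"delta_rot":[0,0,0]}]'
python3 - <<'E'
from h import *
import pickle
st()
f=grab("wrist"); g=grab("scene"); pickle.dump(f,open("w4.pkl","wb"))
c=np.zeros((480,800,3),np.uint8); c[:360,:480]=cv2.resize(f["img"][100:340,160:480],None,fx=1.5,fy=1.5,interpolation=cv2.INTER_CUBIC)
c[:360,482:800]=cv2.resize(g["img"][190:310,230:336],(318,360),interpolation=cv2.INTER_CUBIC)
cv2.imwrite("pics/w4.png",c); pickle.dump(g,open("s4.pkl","wb"))
print("eye",proj(f,[.4907,-.0585,.122]))
E
```

```text
clock: 6.05
tcp_pos: [0.4491, -0.0564, 0.1671]
orientation: [3.141, -0.066, 0.001]
contact_force: [1.0, -0.5, -0.5]
grip_width: 0.0164
gripper_force: 107.8
t 6.05 tcp [ 0.4491 -0.0564  0.1671] yaw -0.0417 z [ 0.001 -0.    -1.   ] F [ 1.  -0.5 -0.5] w 0.0164 gf 107.8
eye [323.84288699 207.16491121]
```

View pics/w4.png

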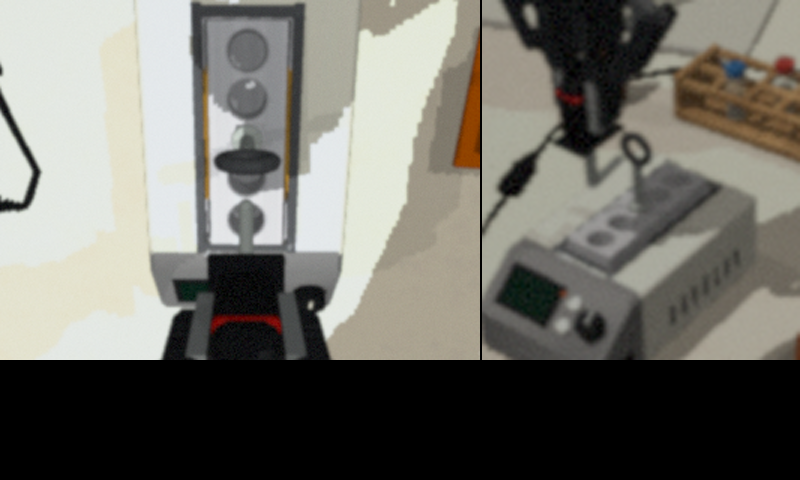

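The wrist crop shows the foot tip at about (324,235) and the ring centre at about (325,207), in line to within about 1 px. The scene crop shows the foot at ring height, just short of it.

Run:
```python
from h import *
import pickle
f=pickle.load(open("w4.pkl","rb")); s=pickle.load(open("s4.pkl","rb"))
print("tip end",onz(f,324,235,.123).round(4),"ring",onz(f,325.3,207.3,.122).round(4))
P=lambda x,y:(230+(x-482)/3-.3,190+y/3-.3)
print("scene seen ring",P(636,150),"tip",P(632,165))
print("scene pred ring",proj(s,[.491,-.0585,.122]),"tip",proj(s,[.4491-.001+.029,-.0574,.1671-.0116-.0315]),proj(s,[.4491-.004+.029,-.0574,.1671-.0116-.0315]))
g=cv2.cvtColor(f["img"],cv2.COLOR_BGR2GRAY)
print(g[225:245,316:334:2])
```

```text
tip end [ 0.4742 -0.0579  0.123 ] ring [ 0.4906 -0.0593  0.122 ]
scene seen ring (281.0333333333333, 239.7) tip (279.7, 244.7)
scene pred ring [281.51356676 239.42261077] tip [276.74219516 241.86094578] [275.80830131 242.6139433 ]
[[100  91  92  89  84  75  75  77  85]
 [117  97  91  91  85  79  78  83 102]
 [145 109  92  89  85  83  84  98 139]
 [177 137 106  95  91  91 104 129 178]
 [208 169 137 121 115 118 139 168 205]
 [224 202 169 153 139 155 177 204 220]
 [230 223 203 180 168 183 206 221 225]
 [231 230 214 183 169 194 221 227 227]
 [230 230 205 153 134 167 217 226 226]
 [229 221 169 123 114 133 192 222 226]
 [223 198 138 120 125 120 158 205 223]
 [200 159 119 124 130 119 123 167 207]
 [168 122 111 128 128 120 107 127 181]
 [135 111 111 128 131 116 102 106 152]
 [120 108 111 126 127 112 105  99 122]
 [115 104 110 122 124 115 103 102 106]
 [115 108 111 127 123 117 106 106 104]
 [117 118 111 122 125 120 107 103  97]
 [108 120 111 123 124 119 105  99  92]
 [101 113 112 122 125 117 105  93  77]]
```

Run:
```python
from h import *
import pickle
s=pickle.load(open("s4.pkl","rb")); g=cv2.cvtColor(s["img"],cv2.COLOR_BGR2GRAY)
H=np.array([.446,-.0572,.1555])
for n,d in(("heel",[0,0,-.039]),("heelc",[0,0,-.036]),("tip",[.029,0,-.0316]),("shank top",[0,0,-.004])): print(n,proj(s,H+d).round(1))
print(g[228:258,258:292])
```

```text
heel [267. 253.]
heelc [266.9 251.7]
tip [276.  242.4]
shank top [265.9 237.9]
[[ 12   9   5 ... 145 144 145]
 [  6   5   7 ... 144 146 146]
 [  8   9  15 ... 145 146 146]
 ...
 [167 167 164 ...  77  79  77]
 [166 167 167 ...  78  79  85]
 [165 169 168 ...  86  88  94]]
```

```bash
python3 -m handwheel '[{"dp":[0.006,0.0007,0],"delta_rot":[0,0,0]},{"dp":[0.012,0.0007,0],"delta_rot":[0,0,0]},{"dp":[0.018,0.0007,0],"delta_rot":[0,0,0]},{"dp":[0.024,0.0007,0],"delta_rot":[0,0,0]},{"dp":[0.030,0.0007,0],"delta_rot":[0,0,0]},{"dp":[0.034,0.0007,0],"delta_rot":[0,0,0]},{"dp":[0.034,0.0007,0],"delta_rot":[0,0,0]},{"dp":[0.034,0.0007,0],"delta_rot":[0,0,0]}]'
python3 - <<'E'
from h import *
import pickle
st()
f=grab("wrist"); g=grab("scene"); pickle.dump(f,open("w5.pkl","wb"))
c=np.zeros((480,800,3),np.uint8); c[:480,:480]=cv2.resize(f["img"][110:270,240:400],None,fx=3,fy=3,interpolation=cv2.INTER_CUBIC)
c[:360,482:800]=cv2.resize(g["img"][190:310,230:336],(318,360),interpolation=cv2.INTER_CUBIC)
cv2.imwrite("pics/w5.png",c); pickle.dump(g,open("s5.pkl","wb"))
E
```

```text
clock: 7.15
tcp_pos: [0.4821, -0.0577, 0.1662]
orientation: [3.141, -0.063, -0.001]
contact_force: [0.4, -0.6, -1.1]
grip_width: 0.0163
gripper_force: 107.8
t 7.15 tcp [ 0.4821 -0.0577  0.1662] yaw -0.0402 z [-0. -0. -1.] F [ 0.4 -0.6 -1.1] w 0.0163 gf 107.8
```

View pics/w5.png

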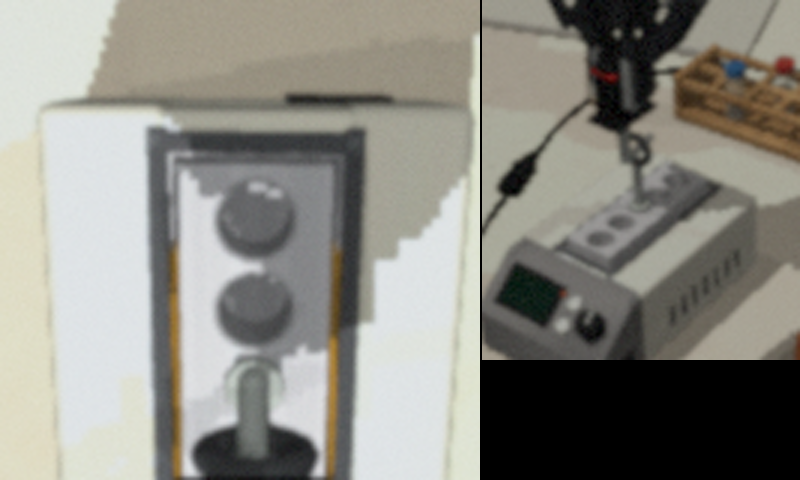

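The foot passes through the ring: in the wrist crop its tip shows beyond the ring at (253,375), and no force is felt. Now I'll take up the slack and start rocking.

```bash
python3 -m handwheel '[{"dp":[0,0,-0.002],"delta_rot":[0,0,0]},{"dp":[0,0,-0.004],"delta_rot":[0,0,0]},{"dp":[0,-0.006,-0.0045],"delta_rot":[0,0,0]},{"dp":[0,-0.011,-0.005],"delta_rot":[0,0,0]},{"dp":[0,-0.016,-0.006],"delta_rot":[0,0,0]},{"dp":[0,-0.016,-0.006],"delta_rot":[0,0,0]}]'
python3 -m handwheel '[{"dp":[0,0.006,0],"delta_rot":[0,0,0]},{"dp":[0,0.012,-0.0005],"delta_rot":[0,0,0]},{"dp":[0,0.018,-0.001],"delta_rot":[0,0,0]},{"dp":[0,0.025,-0.0015],"delta_rot":[0,0,0]},{"dp":[0,0.032,-0.0025],"delta_rot":[0,0,0]},{"dp":[0,0.032,-0.0025],"delta_rot":[0,0,0]}]'
```

```text
clock: 8.0
tcp_pos: [0.4826, -0.0452, 0.1718]
orientation: [3.136, -0.067, -0.001]
contact_force: [2.2, -10.9, -7.0]
grip_width: 0.0169
gripper_force: 108.3
clock: 8.75
tcp_pos: [0.4818, -0.0702, 0.1747]
orientation: [-3.137, 0.059, 0.0]
contact_force: [0.6, 8.6, -3.2]
grip_width: 0.0168
gripper_force: 109.4
```

```bash
python3 -m handwheel '[{"dp":[0,-0.007,0],"delta_rot":[0,0,0]},{"dp":[0,-0.014,-0.0005],"delta_rot":[0,0,0]},{"dp":[0,-0.021,-0.001],"delta_rot":[0,0,0]},{"dp":[0,-0.028,-0.0015],"delta_rot":[0,0,0]},{"dp":[0,-0.035,-0.0025],"delta_rot":[0,0,0]},{"dp":[0,-0.035,-0.0025],"delta_rot":[0,0,0]}]'
python3 -m handwheel '[{"dp":[0,0.007,0],"delta_rot":[0,0,0]},{"dp":[0,0.014,-0.0005],"delta_rot":[0,0,0]},{"dp":[0,0.021,-0.001],"delta_rot":[0,0,0]},{"dp":[0,0.028,-0.0015],"delta_rot":[0,0,0]},{"dp":[0,0.037,-0.0025],"delta_rot":[0,0,0]},{"dp":[0,0.037,-0.0025],"delta_rot":[0,0,0]}]'
python3 - <<'E'
from h import *
import pickle
st(); g=grab("scene"); pickle.dump(g,open("s6.pkl","wb"))
s=pickle.load(open("s5.pkl","rb"))
# block near-edge move: diff stats between scene frames around block
a=g["img"][230:290,240:330].astype(int); b=s["img"][230:290,240:330].astype(int); print(np.abs(a-b).max(2).mean())
E
```

```text
clock: 9.5
tcp_pos: [0.4829, -0.0424, 0.1772]
orientation: [3.136, -0.067, -0.0]
contact_force: [0.5, -9.7, -2.6]
grip_width: 0.0167
gripper_force: 109.9
clock: 10.25
tcp_pos: [0.4818, -0.0756, 0.18]
orientation: [-3.141, 0.063, -0.001]
contact_force: [-0.8, 0.2, -0.1]
grip_width: 0.0166
gripper_force: 110.2
t 10.25 tcp [ 0.4818 -0.0756  0.18  ] yaw -0.0398 z [ 0.  0. -1.] F [-0.8  0.2 -0.1] w 0.0166 gf 110.2
12.446851851851852
```

Run:
```python
from h import *
import pickle
f=grab("wrist"); pickle.dump(f,open("w6.pkl","wb"))
for n in("w5","w6"):
    g=cv2.cvtColor(pickle.load(open(n+".pkl","rb"))["img"],cv2.COLOR_BGR2GRAY)
    print(n)
    for v in range(222,292,3): print("".join(" .:-=+*#%@"[9-min(9,int(x)//26)] for x in g[v,280:384:1]))
```

```text
w5
..........-+*****++=:.............:-=++********##****+++=============++*******+-........................
..........-+*****++=:.................::--===+++++=========----========+******+:........................
..........-+*****++=:.................:---====++++++===---::..::::..:-=+******=:........................
..........-=*****++=-:...............:-=----==+++++++=::............:-=+******=:........................
..........-=+*****+=-:............:---:-=++++++++=----::::::.::::..::==++*****=:........................
..........:=******+=-.............:::::=++++=++++=-::--:::::.:......:-=++****+=:........................
..........:=+*****+=-:.........:::::-:-++++++++++=-::::::.::........:-==+****+-.........................
..........:-+*****+=-:..::::::::::::::-=+++++++++=-:::::............:==++****+-.........................
..........:=+******+=::::::::::::::::::=+++++++++=-:................:==++****+-.........................
..........:=+******+=-::::::::::......:=+++++++++=:.................-==+*****=:.........................
..........:-+******+=:::::::::::--==++**+++++++
[... 3245 characters left out ...]
@@@@@@@@@@@@@@@@@@@@@@@@@@@@@@@@@@%*-...........::-:..................
=+=----::::::::::-+%@@@@@@@@@@@@@@@@@@@@@@@@@@@@@@@@@@@@@@@@@@@@@@@@#+:...........:::...................
++==-::::::::::::-+#@@@@@@@@@@@@@@@@@@@@@@@@@@@@@@@@@@@@@@@@@@@@@@@@%+:...........:::...................
=+==-:::::::::::-+*%@@@@@@@@@@@@@@@@@@@@@@@@@@@@@@@@@@@@@@@@@@@@@@@@#+:...........:-....................
=+==-:::::::::-=**%@@@@@@@@@@@@@@@@@@@@@@@@@@@@@@@@@@@@@@@@@@@@@@@@@#=:...........::....................
+++=-:::::::::-+*#%@@@@@@@@@@@@@@@@@@@@@@@@@@@@@@@@@@@@@@@@@@@@@@@@@#=:...........::....................
+++=-:::::::::-=*#%@@@@@@@@@@@@@@@@@@@@@@@@@@@@@@@@@@@@@@@@@@@@@@@@@#+:...........::....................
```

The ring still surrounds the foot: the foot's tip shows beyond it around columns 319–330, and the stem is leaning with the swing. The block has risen several mm, so I'll go on.

```bash
python3 -m handwheel '[{"dp":[0,-0.007,0],"delta_rot":[0,0,0]},{"dp":[0,-0.014,-0.0005],"delta_rot":[0,0,0]},{"dp":[0,-0.021,-0.001],"delta_rot":[0,0,0]},{"dp":[0,-0.028,-0.0015],"delta_rot":[0,0,0]},{"dp":[0,-0.035,-0.0025],"delta_rot":[0,0,0]},{"dp":[0,-0.035,-0.0025],"delta_rot":[0,0,0]}]'
python3 -m handwheel '[{"dp":[0,0.007,0],"delta_rot":[0,0,0]},{"dp":[0,0.014,-0.0005],"delta_rot":[0,0,0]},{"dp":[0,0.021,-0.001],"delta_rot":[0,0,0]},{"dp":[0,0.028,-0.0015],"delta_rot":[0,0,0]},{"dp":[0,0.034,-0.0025],"delta_rot":[0,0,0]},{"dp":[0,0.034,-0.0025],"delta_rot":[0,0,0]}]'
```

```text
clock: 11.1
tcp_pos: [0.4849, -0.0395, 0.1849]
orientation: [-3.141, 0.061, -0.007]
contact_force: [-4.2, -0.3, 17.2]
grip_width: 0.0167
gripper_force: 112.9
clock: 11.85
tcp_pos: [0.4815, -0.0744, 0.1845]
orientation: [-3.14, 0.063, 0.001]
contact_force: [0.2, 0.5, -1.6]
grip_width: 0.017
gripper_force: 110.2
```

Run:
```python
from h import *
import pickle
f=grab("wrist"); pickle.dump(f,open("w7.pkl","wb")); s=grab("scene"); pickle.dump(s,open("s7.pkl","wb"))
g=cv2.cvtColor(f["img"],cv2.COLOR_BGR2GRAY)
for v in range(180,284,3): print("".join(" .:-=+*#%@"[9-min(9,int(x)//26)] for x in g[v,250:384:1]))
s0=pickle.load(open("s5.pkl","rb"))
for n in(s0,s):
    g=cv2.cvtColor(n["img"],cv2.COLOR_BGR2GRAY); g=cv2.resize(g[222:276,255:325],None,fx=2,fy=1)
    print()
    for v in range(g.shape[0]): print("".join(" .:-=+*#%@"[9-min(9,int(x)//20)] for x in g[v]))
```

```text
...................:-+*****+++-::...::...::-=++=+++****************+-:::::-=====+*####*+==================================-:..........
...................:-+*****++==::.:.:::..:-==++++++++**********##**+=-::::-=====+*####*+==================================-:..........
....................-+******++=::...:::..:-==+++++++++********###**+-:::::-=====+*##%#*+==================================-:..........
....................:=******++=::..::::..::-=++*+++++********###**+-:::::::-====+*####*+==================================-:..........
....................:=*****+++=-:...::::...::--++*********##***+=-::::::::::::-=+*####*+==================================-:..........
....................:=******++=-:...::::..:..::::--==+++++===--::..::::::::-====+*####*+==================================-:..........
....................:=+****+++=-::..::.::....:........:::::::....:::---=========+*####*===================================-:..........
....................:-+*****++=-::...:::..::::..:::-===+++==---:::-===========--=+#%##+=--=======-=-----:--::::..:-----===-...........
....................
[... 18154 characters left out ...]
*++++============================+++****************###***+=--:::........................:::---==++++++++++++++++++++++++++++++++=======
+*****++++========================++++*****************##**+==-::::.......................::::--===+++++++++++++++++++++++++++++++++========
++++****+++++++==================++++*******************++=--:::........................:::---===++++++++++++++++++++*****++++++++++========
======+++**++++++++==============++++************###**+=--:::........................::::--===+++++++++++++++++++++++*****+++++++++++=======
==------==+++***+++++============++++**********###**+=--:::........................::::--==+++++++++++++++++++++++++******++++++++++++======
```

The scene picture now shows the block and ring clearly higher: the ring moved from (281,239) to (285,234), and the foot is still in it. Next I'll triangulate the ring.

```bash
cat >> h.py <<'E'
def tri(f1,p1,f2,p2):
    (a,d),(b,e)=ray(f1,*p1),ray(f2,*p2); A=np.stack([d,-e],1); t=np.linalg.lstsq(A,b-a,rcond=None)[0]
    return (a+d*t[0]+b+e*t[1])/2, np.linalg.norm(a+d*t[0]-b-e*t[1])
E
python3 - <<'E'
from h import *
import pickle
L=lambda n:pickle.load(open(n+".pkl","rb"))
print(tri(L("w5"),(324.5,260),L("s5"),(281,239.5)))
print(tri(L("w7"),(316,259.5),L("s7"),(286,234.5)))
E
```

```text
(array([ 0.4908    , -0.05825268,  0.1216662 ]), np.float64(0.0014333389402256856))
(array([ 0.49056853, -0.07039382,  0.13851888]), np.float64(0.00018973497969998707))
```

```bash
python3 -m handwheel '[{"dp":[0,-0.007,-0.001],"delta_rot":[0,0,0]},{"dp":[0,-0.014,-0.002],"delta_rot":[0,0,0]},{"dp":[0,-0.020,-0.003],"delta_rot":[0,0,0]},{"dp":[0,-0.026,-0.004],"delta_rot":[0,0,0]},{"dp":[0,-0.031,-0.005],"delta_rot":[0,0,0]},{"dp":[0,-0.031,-0.005],"delta_rot":[0,0,0]}]'
python3 -m handwheel '[{"dp":[0,0.006,-0.0005],"delta_rot":[0,0,0]},{"dp":[0,0.012,-0.001],"delta_rot":[0,0,0]},{"dp":[0,0.018,-0.0015],"delta_rot":[0,0,0]},{"dp":[0,0.024,-0.002],"delta_rot":[0,0,0]},{"dp":[0,0.030,-0.003],"delta_rot":[0,0,0]},{"dp":[0,0.030,-0.003],"delta_rot":[0,0,0]}]'
python3 - <<'E'
from h import *
import pickle
f=grab("wrist"); pickle.dump(f,open("w8.pkl","wb")); s=grab("scene"); pickle.dump(s,open("s8.pkl","wb")); st()
g=cv2.cvtColor(f["img"],cv2.COLOR_BGR2GRAY)
for v in range(222,284,3): print("".join(" .:-=+*#%@"[9-min(9,int(x)//26)] for x in g[v,270:384:1]))
g=cv2.cvtColor(s["img"],cv2.COLOR_BGR2GRAY); g=cv2.resize(g[222:262,255:325],None,fx=2,fy=1)
for v in range(g.shape[0]): print("".join(" .:-=+*#%@"[9-min(9,int(x)//20)] for x in g[v]))
E
```

```text
clock: 12.7
tcp_pos: [0.483, -0.0433, 0.1899]
orientation: [-3.141, 0.062, -0.0]
contact_force: [0.4, -0.7, -0.2]
grip_width: 0.0167
gripper_force: 110.2
clock: 13.45
tcp_pos: [0.4817, -0.0743, 0.1928]
orientation: [3.141, -0.065, 0.0]
contact_force: [0.4, 0.8, -4.5]
grip_width: 0.0168
gripper_force: 110.1
t 13.55 tcp [ 0.4817 -0.0736  0.1928] yaw -0.0403 z [ 0.  0. -1.] F [-0.1  0.1 -2.3] w 0.0166 gf 110.1
...:=****+===+++=-:..:::::.:::::-==++*******++++=========-::::::-=+=-..........................:-==-..............
...:=****+===+++=-:..::::::.:.:....::::--==---=======+=--:::::::-+==-..........................:-==-:.............
...:-+****+==+++=-::..:::.........::-=======+++++++===-:::::::::=+==-.........................:-===-:.............
...:-+*****+=+++=-::..:::..:...::-==--:::-=++++++++=--::::::::::=+==-:........................:-===-:.............
...:-+*****+=+++=-:::.:::::::.::---::--=++****+++++*+++++=-:::::=+==-:........................:-===-:.............
....-+*****+==+++=-:::::::.:.::---::-=+***#*##*+++++++++++=:::::=+===-........................:-===-:.............
[... 6665 characters left out ...]
.............:::::::::::::::::::--==+++***+++++====--::::::::::---==++*****************######**++++=============================---:--==
..............:::::::::::---------------===+++++++===----:::::::---==++*****************#######**+++==================================--====
...........:::::::::::---===+++++====---------====----::::::::--==++******************######**+++++============================++++=========
:.......:::::::::::::---=++*****++++===---::::::::::::::::::--==++****************#######**++===============================++++++++========
::::::::::-----::::::--=+++*****++++====---::::::::::::::--==+++****************######**++==------=========================+++++++++========
```

The force on the hook is now about the block's own weight, so it is nearly loose. One more small swing, then centre it.

```bash
python3 -m handwheel '[{"dp":[0,-0.007,-0.001],"delta_rot":[0,0,0]},{"dp":[0,-0.014,-0.002],"delta_rot":[0,0,0]},{"dp":[0,-0.021,-0.003],"delta_rot":[0,0,0]},{"dp":[0,-0.028,-0.003],"delta_rot":[0,0,0]},{"dp":[0,-0.028,-0.003],"delta_rot":[0,0,0]},{"dp":[0,-0.022,-0.004],"delta_rot":[0,0,0]},{"dp":[0,-0.016,-0.005],"delta_rot":[0,0,0]},{"dp":[0,-0.016,-0.006],"delta_rot":[0,0,0]},{"dp":[0,-0.016,-0.006],"delta_rot":[0,0,0]},{"dp":[0,-0.016,-0.006],"delta_rot":[0,0,0]}]'
python3 - <<'E'
from h import *
st()
E
```

```text
clock: 14.8
tcp_pos: [0.4824, -0.0576, 0.1988]
orientation: [-3.141, 0.063, -0.0]
contact_force: [-1.4, -0.1, -3.7]
grip_width: 0.0167
gripper_force: 109.8
t 14.8 tcp [ 0.4824 -0.0576  0.1988] yaw -0.0401 z [ 0.  0. -1.] F [-1.4 -0.1 -3.7] w 0.0167 gf 109.8
```

The force equals the block's weight, so it is free. I'll lift gently.

```bash
python3 -m handwheel '[{"dp":[0,0,-0.002],"delta_rot":[0,0,0]},{"dp":[0,0,-0.005],"delta_rot":[0,0,0]},{"dp":[0,0,-0.009],"delta_rot":[0,0,0]},{"dp":[0,0,-0.013],"delta_rot":[0,0,0]},{"dp":[0,0,-0.017],"delta_rot":[0,0,0]},{"dp":[0,0,-0.021],"delta_rot":[0,0,0]},{"dp":[0,0,-0.025],"delta_rot":[0,0,0]},{"dp":[0,0,-0.029],"delta_rot":[0,0,0]},{"dp":[0,0,-0.033],"delta_rot":[0,0,0]},{"dp":[0,0,-0.036],"delta_rot":[0,0,0]},{"dp":[0,0,-0.038],"delta_rot":[0,0,0]},{"dp":[0,0,-0.039],"delta_rot":[0,0,0]}]'
python3 -m handwheel '[{"dp":[0,0,0],"delta_rot":[0,0,0]},{"dp":[0,0,0],"delta_rot":[0,0,0]},{"dp":[0,0,0],"delta_rot":[0,0,0]},{"dp":[0,0,0],"delta_rot":[0,0,0]},{"dp":[0,0,0],"delta_rot":[0,0,0]},{"dp":[0,0,0],"delta_rot":[0,0,0]},{"dp":[0,0,0],"delta_rot":[0,0,0]},{"dp":[0,0,0],"delta_rot":[0,0,0]},{"dp":[0,0,0],"delta_rot":[0,0,0]},{"dp":[0,0,0],"delta_rot":[0,0,0]},{"dp":[0,0,0],"delta_rot":[0,0,0]},{"dp":[0,0,0],"delta_rot":[0,0,0]}]'
python3 - <<'E'
from h import *
import pickle
st()
f=grab("wrist"); g=grab("scene"); pickle.dump(f,open("w9.pkl","wb")); pickle.dump(g,open("s9.pkl","wb"))
c=np.zeros((540,800,3),np.uint8); c[:240,:400]=cv2.resize(f["img"][80:320,120:520],None,fx=1,fy=1)
c[:540,402:800]=cv2.resize(g["img"][175:310,230:329],(398,540),interpolation=cv2.INTER_CUBIC)
cv2.imwrite("pics/w9.png",c)
E
```

```text
clock: 16.3
tcp_pos: [0.4824, -0.0577, 0.2379]
orientation: [3.141, -0.063, 0.0]
contact_force: [0.7, 0.5, -3.6]
grip_width: 0.0168
gripper_force: 109.8
clock: 17.8
tcp_pos: [0.4824, -0.0577, 0.2378]
orientation: [3.141, -0.063, 0.0]
contact_force: [0.6, 0.4, -2.5]
grip_width: 0.0167
gripper_force: 109.8
t 17.8 tcp [ 0.4824 -0.0577  0.2378] yaw -0.0403 z [ 0. -0. -1.] F [ 0.6  0.4 -2.5] w 0.0167 gf 109.8
```

View pics/w9.png

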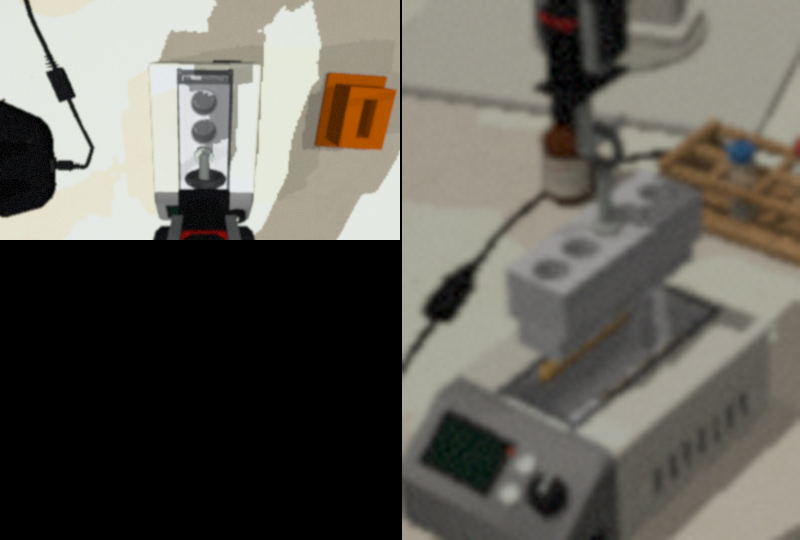

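The block hangs level on the hook, clear above the empty well (scene crop (600,265)). I'll let any swing die out and check that it is still.

```bash
for i in 1 2; do python3 -m handwheel '[{"dp":[0,0,0],"delta_rot":[0,0,0]},{"dp":[0,0,0],"delta_rot":[0,0,0]},{"dp":[0,0,0],"delta_rot":[0,0,0]},{"dp":[0,0,0],"delta_rot":[0,0,0]},{"dp":[0,0,0],"delta_rot":[0,0,0]},{"dp":[0,0,0],"delta_rot":[0,0,0]},{"dp":[0,0,0],"delta_rot":[0,0,0]},{"dp":[0,0,0],"delta_rot":[0,0,0]},{"dp":[0,0,0],"delta_rot":[0,0,0]},{"dp":[0,0,0],"delta_rot":[0,0,0]},{"dp":[0,0,0],"delta_rot":[0,0,0]},{"dp":[0,0,0],"delta_rot":[0,0,0]}]' | head -1; done
python3 - <<'E'
from h import *
import pickle
d=lambda a,b:np.abs(cv2.GaussianBlur(a,(0,0),1.5).astype(int)-cv2.GaussianBlur(b,(0,0),1.5).astype(int))[195:290,250:320].max()
p=pickle.load(open("s9.pkl","rb"))["img"]
for i in range(6):
    c=grab("scene")["img"]; print(d(c,p)); p=c
st(); f=grab("wrist"); g=grab("scene")
b=pickle.load(open("scene0.pkl","rb"))["img"]
n=(np.abs(cv2.GaussianBlur(g["img"],(0,0),1.5).astype(int)-cv2.GaussianBlur(b,(0,0),1.5).astype(int)).max(2)>40)
for k,(u0,u1,v0,v1) in dict(bottle=(262,280,190,228),rack=(310,364,203,248),timer=(396,436,252,284),marker=(450,526,292,308)).items(): print(k,n[v0:v1,u0:u1].mean().round(3))
E
```

```text
clock: 19.4
clock: 20.9
3
5
4
3
4
3
t 21.2 tcp [ 0.4824 -0.0577  0.2378] yaw -0.0402 z [ 0. -0. -1.] F [ 0.4 -0.3 -3.2] w 0.0164 gf 109.8
bottle 0.228
rack 0.004
timer 0.154
marker 0.0
```

The block is still. The rack and marker are unchanged. The bottle is partly hidden behind the hook, and the timer area's change looks like the arm's shadow; the arm never went near either.

```bash
python3 -c "
from bench import r
print(r.hand_in())"
```

```text
the job is handed in; nothing more can be done
None
```

The job is handed in: the block was rocked free and hangs still on the gripped hook about 3 cm above its well's rim, finished at about 21 s of the 61 s allowed.

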